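# Lock the indexing stand with its cam lever

### The job

The pale maple bowl is about to be carved, so lock its indexing stand: swing that stand's red-knobbed cam lever until the cam's high point, under the yellow mark, bears squarely on the sprung brass plunger, then let go. Leave the lever of the dark walnut bowl's stand where it is.

Things in the scene. Friction and masses are not known exactly. Their poses are not given: they have to be found in the camera images.
- maple_stand: Fixed stand with the pale bowl (its twin holds a dark one). Origin: on the bench under the cam's upright pivot; x axis from pivot along the plunger to the bowl, z up. Plywood base x -40 to 210, y -65 to 65, 20 mm thick. Bowl 120 mm across, centred at x 145, rim at z 100. Steel cam z 28 to 46, base radius 22, its nose (yellow mark on top) reaching 34 mm from the pivot.
- maple_cam (a joint): Cam and lever angle, rad, + counter-clockwise from above. 0: nose square on the plunger, along stand +x. The lever points away from the nose, top at z 56 mm, to an upright red knob, 22 mm diameter, z 56 to 106, at (-90 cos a, -90 sin a) mm in the stand's frame. Starts 0.8 to 1.35; turns -1.0 to 1.6, no stop or click at 0; stays where left; needs 3 to 5 N at the knob.
- maple_plunger (a joint): Travel of that stand's brass plunger towards the bowl, m. 0: out, its flat 34 mm wide head 28 mm from the pivot. The nose first meets it about 0.75 rad from cam angle 0 and drives it in about 0.006 at the high point, against a spring of 4 to 8 N.
- walnut_knob (a point): Point on the axis of the red knob of the dark bowl's stand, 85 mm above the bench (knob 22 mm diameter, top at 106 mm). This lever must stay where it is.

How it is judged:
By the outcome, as a careful person would: the job done as asked, in the order asked, and still so for the second after the job is handed in, with the robot touching nothing.
It also fails if it takes over 32 s, if anything falls off the work surface, if the arm or the gripper's body presses on something with over 40 N, if the wrist force passes 120 N, or if a joint passes its speed limit or range.

### The arm

A 6-joint arm with a two-finger parallel gripper is mounted at the origin on the work surface. World frame = base frame: x ahead of the robot, y to its left, z up, the work surface at z = 0. Lengths are in m, angles in rad, forces in N, time in s.
With the tool pointing down it reaches from about 0.225 to 0.875 m from the base axis. Payload 3.4 kg.
Tool frame: the origin (TCP) lies between the finger pads; the fingertips stand 19 mm ahead of it and the grasp point (between the pads) is the TCP; z points along the fingers, y is the line along which they close (so a half turn about z gives the same grasp; the last joint's range is limited). The gripper opens to 85 mm and grips with 20 to 120 N. Pads are 22 mm wide; open, the fingers measure 114 mm over their backs; the gripper's body (76 mm by 85 mm) begins 54 mm behind the grasp point. The pads swing forward as they close: fully open they stand 13 mm farther back than shut.
Start: joints at [-1.274, 0.276, 1.505, -0, 1.361, -0.121], TCP at [0.233, -0.526, 0.25] pointing down, gripper open.
Joint ranges: [-2.89, 2.89], [-0.75, 2.08], [0.22, 2.7], [-1.18, 4.32], [0.11, 2.71], [-2.7, 2.7]. Speed limits (rad/s): [2.57, 2.57, 3.14, 3.14, 3.14, 3.14].

### API

Orientations are given as a unit quaternion [w, x, y, z].
In Python, from rig import get_state, imaging, ticket gives the robot as it stands. The module is installed in compiled form; this text tells all that it offers.
- The arm moves only by the shell command python3 -m inch 'ROWS' [FORCE]. ROWS is JSON, a list of rows, each an object with "claw": the opening, from -1 (shut) to 1 (fully open); "travel": the shift along the world's x, y, z in units of 200 mm (1.0 is 200 mm), a list of three; "turn": the turn about the world's z in units of 180 degrees (1.0 is 180 degrees). A call has 1 to 5 rows; each row is the pose to reach, as a shift and turn from the pose commanded when the call began, turning the shorter way round; what a row does not reach only later rows make up. A row lasts 1/10 s, in which the tool goes at most 50 mm and 8.59 degrees, less where a joint would pass 70% of its speed; a pose out of reach is approached as far as the arm can. A call with a number of a shift or a turn outside -1 to 1 is refused whole. A call with a gripper value outside its range is refused whole. The fingers move at their own pace and stop on an object; FORCE is the grip in N (left out, the last holds). Time passes only in rows, so rows that repeat a pose let the fingers close. It gives the time, the measured TCP pose, the force, the opening and the grip force at its end, in the units of the state.
- get_state(): the state, without advancing time (a new reading comes with each control period).
- imaging.get_image(name): name is "scene" or "top" or "wrist"; returns the picture (480x640x3 uint8, red, green, blue); there is no depth.
- imaging.camera_params(name): a dict with "camera_matrix" (3x3 intrinsics, pixels), "k1" (the pictures are not rectified: a ray, as slopes to the right and down, at radius r is drawn at 1 + k1 r^2 times it, then the intrinsics apply), "cam_to_world" (4x4, takes a point from camera to world coordinates); the wrist camera has in their place "T_tool_cam" (4x4, takes a point from camera to tool coordinates, whose origin is the TCP and whose axes are the flange's). Camera axes: x right, y down, z forward; pixel columns grow to the right and rows downward; lengths in m; the calibration is good to about 2 mm. A picture is of the moment at which its call begins: read the wrist's pose just before it. camera_params takes no time and is no camera call.
- ticket.sign_off(): hands the job in; it is judged then, once.
The state is a dict: "clock": time; "qpos": joint angles; "qd": joint speeds; "effort": joint torques, N m; "position": TCP position; "ee_rot": TCP orientation; "contact_force": force on the tool from outside, world axes, zero at the start; "moment": the same for the moment, N m; "width": finger opening in m; "gripper_force": force on a finger pad.
Only numpy, scipy, OpenCV 4.12 (cv2) and the standard library are available. Lean on these libraries where they do the work, as an engineer would, in place of code of your own. Each camera call takes 0.05 s, during which the arm holds its last target. There are 200 camera calls.

## Working session

There is one attempt and no reset: what is moved stays moved. The work goes in short steps, Python scripts to look and compute and a shell command to move; the robot and the scene stay as the last step left them, time stands still between calls to the robot, and variables do not carry over. Pictures are saved under pics/ and viewed, at most 10 in all, crops included, and the job is handed in when it is done.

```bash
mkdir -p pics; cat > h.py <<'E'
import numpy as np, cv2
from rig import get_state, imaging
from scipy.spatial.transform import Rotation as R
def cam(name,st=None):
    p=imaging.camera_params(name)
    if 'cam_to_world' in p: T=np.array(p['cam_to_world'])
    else:
        q=st['ee_rot'];M=np.eye(4);M[:3,:3]=R.from_quat([q[1],q[2],q[3],q[0]]).as_matrix();M[:3,3]=st['position'];T=M@np.array(p['T_tool_cam'])
    return np.array(p['camera_matrix']),p['k1'],T
def ray(c,u,v):
    K,k1,T=c;d=np.array([(u-K[0,2])/K[0,0],(v-K[1,2])/K[1,1]]);s=d.copy()
    for _ in range(20): s=d/(1+k1*(s@s))
    return T[:3,3],T[:3,:3]@np.array([*s,1])
def plane(c,u,v,z):
    o,d=ray(c,u,v);return o+d*(z-o[2])/d[2]
def blobs(im,lo,hi,amin=30):
    h=cv2.cvtColor(im,cv2.COLOR_RGB2HSV);m=cv2.inRange(h,np.array(lo),np.array(hi))
    if lo[0]==0: m|=cv2.inRange(h,np.array([172,lo[1],lo[2]]),np.array([180,255,255]))
    n,l,s,c=cv2.connectedComponentsWithStats(m)
    return [(s[i].tolist(),c[i].round(1).tolist()) for i in range(1,n) if s[i][4]>=amin]
E
python3 - <<'E'
from h import *
for n in('top','scene'):
    im=imaging.get_image(n);cv2.imwrite(f'pics/{n}0.png',im[...,::-1]);c=cam(n)
    print(n,c[2][:3,3].round(3),c[2][:3,2].round(2))
    print('red',blobs(im,(0,130,60),(8,255,255)));print('yel',blobs(im,(22,130,120),(34,255,255),8))
print(get_state()['clock'])
E
```

```text
top [ 0.425 -0.006  0.747] [ 0.18  0.02 -0.98]
red [([0, 111, 24, 20, 146], [11.1, 120.9]), ([0, 130, 31, 29, 260], [15.0, 142.9]), ([527, 246, 30, 21, 320], [539.1, 257.2]), ([217, 268, 22, 19, 209], [228.5, 277.6])]
yel []
scene [ 0.908 -0.014  0.64 ] [-0.56 -0.   -0.83]
red [([405, 191, 19, 28, 309], [413.0, 205.8]), ([121, 213, 24, 29, 348], [133.6, 228.1])]
yel [([471, 250, 12, 9, 45], [476.5, 254.2]), ([581, 255, 5, 7, 23], [582.8, 258.3]), ([198, 262, 12, 7, 48], [203.3, 264.8]), ([451, 262, 22, 5, 50], [461.8, 264.1]), ([60, 275, 5, 7, 29], [61.6, 278.1]), ([183, 282, 6, 7, 18], [185.4, 285.4])]
0.1
```

View pics/top0.png

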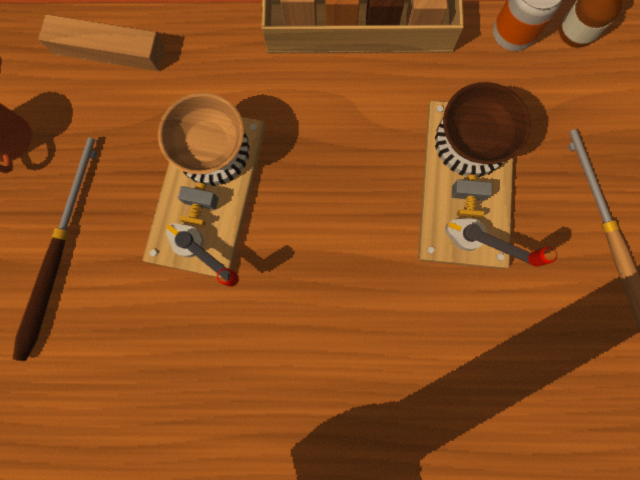

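View pics/scene0.png

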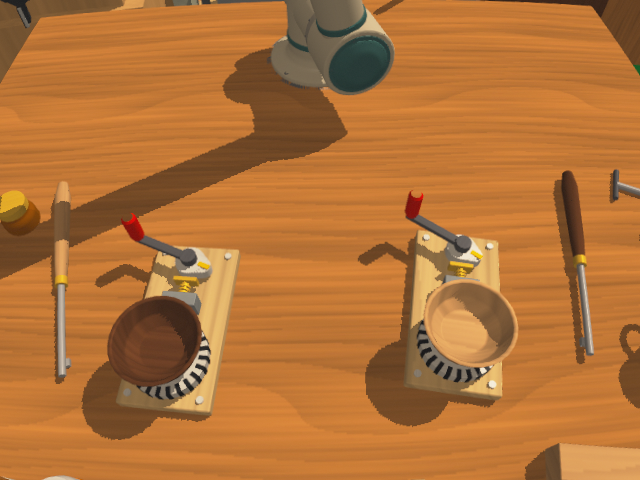

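The top view shows the maple stand on the left: bowl rim centre near (202,133), pivot cap near (184,240), knob at (228,277). The walnut stand is on the right, with its knob at (539,257). In the scene view the maple stand is on the right: pivot (463,243), rim (470,322), knob (413,206).

```bash
python3 - <<'E'
from h import *
t=cam('top');s=cam('scene')
def tri(a,b):
    o1,d1=ray(t,*a);o2,d2=ray(s,*b);x=np.linalg.lstsq(np.c_[d1,-d2],o2-o1,rcond=None)[0]
    p,q=o1+x[0]*d1,o2+x[1]*d2;return ((p+q)/2).round(4),round(np.linalg.norm(p-q),4)
for n,a,b in(('mknob',(228.5,277.6),(413,205.8)),('wknob',(539.1,257.2),(133.6,228.1)),('mpiv',(184,240),(463,243)),('mrim',(202,133),(470,322)),('wpiv',(472,233),(189,257))):print(n,*tri(a,b))
r=plane(t,202,133,.1);r2=plane(s,470,322,.1);p=plane(t,184,240,.06);p2=plane(s,463,243,.06);print(r,r2,p,p2)
for P,Q in((p,r),(p2,r2)):print(np.linalg.norm((Q-P)[:2]),np.arctan2(Q[1]-P[1],Q[0]-P[0]))
# base edges z=20 (top view)
e=[plane(t,u,v,.02) for u,v in((145,262),(232,275),(262,122))];print(np.array(e).round(4))
import math
print(math.hypot(*(e[0]-e[1])[:2]),math.hypot(*(e[2]-e[1])[:2]),math.atan2(e[2][1]-e[1][1],e[2][0]-e[1][0]))
for z in(.075,.085,.095):print(plane(t,228.5,277.6,z),plane(s,413,205.8,z))
im=cv2.imread('pics/top0.png')[90:290,130:280];cv2.imwrite('pics/c1.png',cv2.resize(im,None,fx=4,fy=3,interpolation=cv2.INTER_CUBIC)[:600])
E
```

```text
mknob [0.4823 0.1327 0.0767] 0.0004
wknob [ 0.5129 -0.2837  0.0775] 0.0015
mpiv [0.5369 0.2033 0.0551] 0.0009
mrim [0.6801 0.1746 0.097 ] 0.001
wpiv [ 0.5494 -0.202   0.0528] 0.0013
[0.67888949 0.17332181 0.1       ] [0.68136856 0.17411572 0.1       ] [0.53602851 0.20139308 0.06      ] [0.53993416 0.20198267 0.06      ]
0.14559277514727306 -0.19402177183429647
0.14415359336743924 -0.19453909418730797
[[0.5093 0.2693 0.02  ]
 [0.491  0.1397 0.02  ]
 [0.7283 0.1029 0.02  ]]
0.13088758862178254 0.24013517152906513 -0.15360787305310467
[0.48248922 0.13328151 0.075     ] [0.48107444 0.13299638 0.075     ]
[0.48164029 0.13121522 0.085     ] [0.48863683 0.13038524 0.085     ]
[0.48079135 0.12914892 0.095     ] [0.49619921 0.1277741  0.095     ]
```

```bash
python3 - <<'E'
from h import *
s=get_state();q=s['ee_rot'];print(s['position'],R.from_quat([q[1],q[2],q[3],q[0]]).as_matrix().round(3));c=cam('wrist',s);print(c[0],imaging.camera_params('wrist')['T_tool_cam']);print(c[2].round(3))
E
python3 -m inch '[{"claw":1,"travel":[0.1,0.22,0.1],"turn":0},{"claw":1,"travel":[0.2,0.45,0.1],"turn":0},{"claw":1,"travel":[0.3,0.67,0.1],"turn":0},{"claw":1,"travel":[0.4,0.9,0.1],"turn":0},{"claw":1,"travel":[0.45,1.0,0.1],"turn":0}]'
```

```text
[ 0.23317238 -0.52511264  0.24952414] [[ 0.914  0.406 -0.001]
 [ 0.406 -0.914  0.002]
 [ 0.    -0.002 -1.   ]]
[[404.43010557   0.         316.87792231]
 [  0.         404.43010557 243.880529  ]
 [  0.           0.           1.        ]] [[-1.37752734e-05 -9.56908805e-01 -2.90388600e-01  7.35482815e-02]
 [ 9.99999479e-01  2.83088737e-04 -9.80291140e-04  1.70503650e-04]
 [ 1.02025496e-03 -2.90388462e-01  9.56908303e-01 -1.24637833e-01]
 [ 0.00000000e+00  0.00000000e+00  0.00000000e+00  1.00000000e+00]]
[[ 0.406 -0.874 -0.266  0.301]
 [-0.914 -0.389 -0.115 -0.496]
 [-0.003  0.29  -0.957  0.374]
 [ 0.     0.     0.     1.   ]]
clock: 0.6
position: [0.3236, -0.3214, 0.2701]
ee_rot: [-0.001, 0.978, 0.208, 0.0]
contact_force: [-0.4, -0.9, -0.2]
width: 0.0851
gripper_force: 0.0
```

```bash
python3 -m inch '[{"claw":1,"travel":[0.08,0.23,0],"turn":0.04},{"claw":1,"travel":[0.16,0.46,0],"turn":0.08},{"claw":1,"travel":[0.24,0.69,0],"turn":0.12},{"claw":1,"travel":[0.32,0.92,0],"turn":0.157},{"claw":1,"travel":[0.35,1,0],"turn":0.157}]'
python3 -m inch '[{"claw":1,"travel":[0.08,0.23,0],"turn":0},{"claw":1,"travel":[0.16,0.46,0],"turn":0},{"claw":1,"travel":[0.24,0.69,0],"turn":0},{"claw":1,"travel":[0.3,0.92,0],"turn":0},{"claw":1,"travel":[0.35,1,0],"turn":0}]'
python3 -m inch '[{"claw":1,"travel":[0.1,0.23,0],"turn":0},{"claw":1,"travel":[0.16,0.42,0],"turn":0},{"claw":1,"travel":[0.16,0.42,0],"turn":0},{"claw":1,"travel":[0.16,0.42,0],"turn":0}]'
python3 - <<'E'
from h import *
s=get_state();im=imaging.get_image('wrist');cv2.imwrite('pics/w1.png',im[...,::-1]);print(s['position'],s['clock'],s['qpos'])
c=cam('wrist',s)
for b in blobs(im,(0,130,60),(8,255,255)):print(b,plane(c,*b[1],.085))
E
```

```text
clock: 1.1
position: [0.3934, -0.1215, 0.2701]
ee_rot: [-0.001, 0.897, 0.442, 0.0]
contact_force: [-0.2, 0.3, 0.7]
width: 0.0857
gripper_force: 0.0
clock: 1.6
position: [0.4631, 0.0784, 0.27]
ee_rot: [-0.001, 0.897, 0.442, 0.0]
contact_force: [0.2, -0.8, -0.3]
width: 0.0856
gripper_force: 0.0
clock: 2.0
position: [0.4948, 0.1588, 0.2696]
ee_rot: [0.0, 0.898, 0.441, -0.001]
contact_force: [0.7, -0.8, -0.5]
width: 0.085
gripper_force: 0.0
[0.49482986 0.1588281  0.26956904] 2.0 [ 1.77194260e-01  1.82681150e-01  1.58337253e+00 -8.30827655e-04
  1.37755556e+00  8.34991380e-01]
([311, 234, 29, 41, 632], [324.4, 250.2]) [0.48342827 0.13498364 0.085     ]
```

View pics/w1.png

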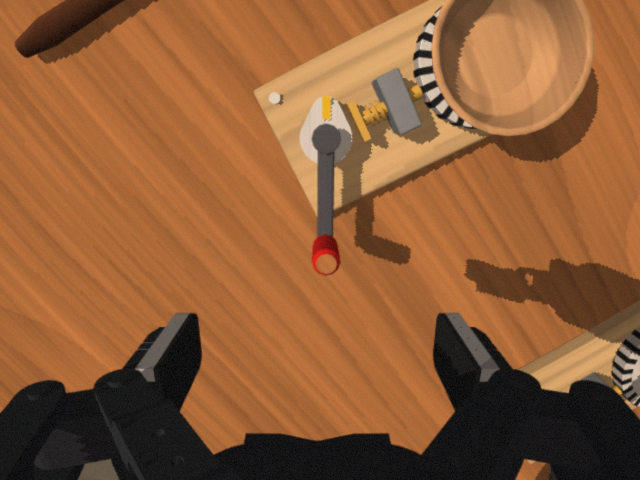

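The wrist view shows the knob top at (326,262), the pivot cap at (327,138), and plywood edges through (254,90), (316,213) and (485,140). The plunger head lies to the right of the cam.

```bash
python3 - <<'E'
from h import *
s=get_state();c=cam('wrist',s)
P=lambda u,v,z:plane(c,u,v,z)[:2]
def ang(a,b):d=b-a;return np.arctan2(d[1],d[0])
pv=P(327,138,.060);kn=P(325.5,262,.106);print('piv',pv,'knobtop',kn,np.linalg.norm(kn-pv))
print('back edge yaw',ang(P(254,90,.02),P(316,213,.02))+np.pi/2,'len',np.linalg.norm(P(254,90,.02)-P(316,213,.02)))
print('left edge',ang(P(254,90,.02),P(420,7,.02)),'right',ang(P(345,208,.02),P(484,142,.02)))
print('head',ang(P(347,104,.04),P(366,140,.04))+np.pi/2)
print('pivot->rim',ang(pv,P(512,52,.1)), np.linalg.norm(P(512,52,.1)-pv))
print('a dir',ang(pv,kn)+np.pi)
E
```

```text
piv [0.53804045 0.20144153] knobtop [0.4820483  0.13172944] 0.08941418222173336
back edge yaw -0.20272965255054842 len 0.1236470900446175
left edge -0.20903125200135325 right -0.2018394156102612
head -0.14290827127107164
pivot->rim -0.20470778908588128 0.14136609042447143
a dir 0.8941124563004399
```

```bash
python3 -m inch '[{"claw":1,"travel":[-0.064,-0.137,0],"turn":0},{"claw":1,"travel":[-0.064,-0.137,-0.25],"turn":0},{"claw":1,"travel":[-0.064,-0.137,-0.5],"turn":0},{"claw":1,"travel":[-0.064,-0.137,-0.75],"turn":0},{"claw":1,"travel":[-0.064,-0.137,-0.91],"turn":0}]' 30
python3 -m inch '[{"claw":1,"travel":[0,0,0],"turn":0},{"claw":-0.3,"travel":[0,0,0],"turn":0},{"claw":-0.7,"travel":[0,0,0],"turn":0},{"claw":-0.7,"travel":[0,0,0],"turn":0},{"claw":-0.7,"travel":[0,0,0],"turn":0}]' 30
python3 -m inch '[{"claw":-0.7,"travel":[0,0,0],"turn":0},{"claw":-0.7,"travel":[0,0,0],"turn":0},{"claw":-0.7,"travel":[0,0,0],"turn":0}]' 30
python3 - <<'E'
from h import *
s=get_state();im=imaging.get_image('wrist');cv2.imwrite('pics/w2.png',im[...,::-1]);print(s['position'],s['clock'],s['width'],s['moment'])
x,y=.538,.2015
for k in range(1,12):
    a=1.094-.1*k if k<11 else 0
    t=a-.2;p=np.array([x-.09*np.cos(t),y-.09*np.sin(t)]);k0=np.array([x-.09*np.cos(.894),y-.09*np.sin(.894)])
    print(round(a,3),((p-k0)/.2).round(3),round((a-1.094)/np.pi,3))
E
```

```text
clock: 2.55
position: [0.4798, 0.1289, 0.0857]
ee_rot: [-0.0, 0.899, 0.439, -0.002]
contact_force: [-0.0, -0.2, 0.4]
width: 0.0853
gripper_force: 0.0
clock: 3.05
position: [0.4835, 0.1311, 0.0899]
ee_rot: [0.001, 0.898, 0.44, 0.002]
contact_force: [-0.1, 0.7, 0.3]
width: 0.0285
gripper_force: 0.0
clock: 3.35
position: [0.4832, 0.1312, 0.0898]
ee_rot: [0.0, 0.898, 0.44, 0.001]
contact_force: [-0.8, -0.7, 6.4]
width: 0.0211
gripper_force: 29.1
[0.48315025 0.1312221  0.08977312] 3.35 0.021085924260886874 [-0.00775063  0.22349007  0.00745374]
0.994 [-0.034  0.03 ] -0.032
0.894 [-0.064  0.063] -0.064
0.794 [-0.091  0.099] -0.095
0.694 [-0.114  0.137] -0.127
0.594 [-0.134  0.178] -0.159
0.494 [-0.149  0.22 ] -0.191
0.394 [-0.16   0.264] -0.223
0.294 [-0.166  0.309] -0.255
0.194 [-0.168  0.354] -0.286
0.094 [-0.166  0.398] -0.318
0 [-0.159  0.44 ] -0.348
```

View pics/w2.png

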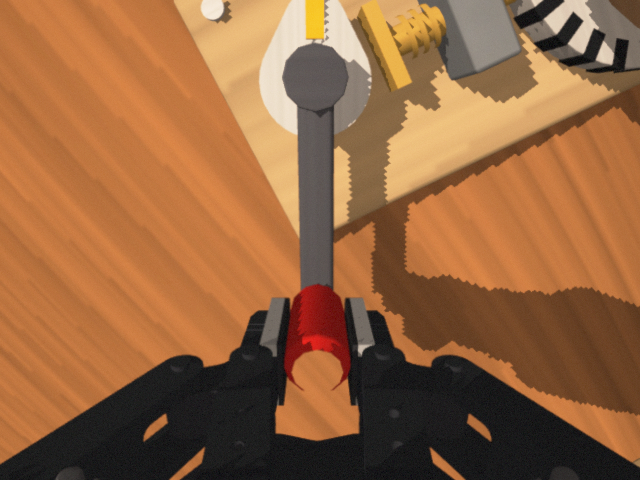

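The knob sits squarely between the pads (about (318,340)), with the lever running up to the pivot at (316,77). Next I swing it along the arc.

```bash
python3 -m inch '[{"claw":-0.7,"travel":[-0.034,0.03,0],"turn":-0.032},{"claw":-0.7,"travel":[-0.064,0.063,0],"turn":-0.064},{"claw":-0.7,"travel":[-0.091,0.099,0],"turn":-0.095},{"claw":-0.7,"travel":[-0.114,0.137,0],"turn":-0.127},{"claw":-0.7,"travel":[-0.134,0.178,0],"turn":-0.159}]' 40
python3 -m inch '[{"claw":-0.7,"travel":[-0.015,0.042,0],"turn":-0.032},{"claw":-0.7,"travel":[-0.026,0.086,0],"turn":-0.064},{"claw":-0.7,"travel":[-0.032,0.131,0],"turn":-0.096},{"claw":-0.7,"travel":[-0.034,0.176,0],"turn":-0.127},{"claw":-0.7,"travel":[-0.032,0.22,0],"turn":-0.159}]'
python3 -m inch '[{"claw":-0.7,"travel":[0.003,0.022,0],"turn":-0.015},{"claw":-0.7,"travel":[0.007,0.042,0],"turn":-0.03},{"claw":-0.7,"travel":[0.007,0.042,0],"turn":-0.03},{"claw":-0.7,"travel":[0.007,0.042,0],"turn":-0.03},{"claw":-0.7,"travel":[0.007,0.042,0],"turn":-0.03}]'
python3 - <<'E'
from h import *
s=get_state();im=imaging.get_image('wrist');cv2.imwrite('pics/w3.png',im[...,::-1])
p=np.array(s['position']);print(p,s['contact_force'],s['width']);print('a',np.arctan2(.2015-p[1],.538-p[0])+.2)
E
```

```text
clock: 3.9
position: [0.4557, 0.1659, 0.0898]
ee_rot: [0.001, 0.979, 0.203, 0.0]
contact_force: [-1.0, -3.7, 7.7]
width: 0.0206
gripper_force: 39.2
clock: 4.4
position: [0.448, 0.2099, 0.0898]
ee_rot: [0.001, 0.999, -0.045, -0.001]
contact_force: [-4.3, -3.5, 10.6]
width: 0.021
gripper_force: 39.4
clock: 4.9
position: [0.4492, 0.2189, 0.0897]
ee_rot: [0.0, 0.996, -0.091, -0.001]
contact_force: [-4.8, -2.6, 10.6]
width: 0.0209
gripper_force: 39.4
[0.44919635 0.21887051 0.08974396] [-4.84186222 -2.55899328 10.58779476] 0.020867006337732755
a 0.006833206724244395
```

View pics/w3.png

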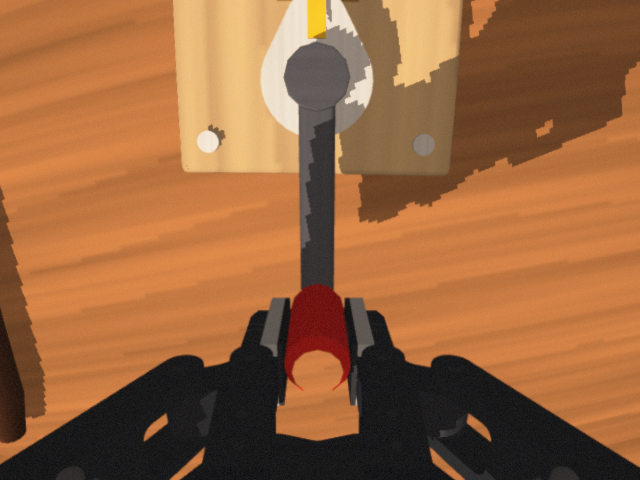

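The lever is almost square to the base: the back edge runs (184,171)–(449,175) and the screws are at (207,141) and (424,145). Now I compute what error remains.

```bash
python3 - <<'E'
from h import *
s=get_state();c=cam('wrist',s)
P=lambda u,v,z:plane(c,u,v,z)[:2]
def ang(a,b):d=b-a;return np.arctan2(d[1],d[0])
im=cv2.imread('pics/w3.png');g=cv2.cvtColor(im,cv2.COLOR_BGR2HSV)
# lever mid points: dark grey, low saturation
L=[];
for v in range(115,280,5):
    m=np.where(g[v,280:360,1]<70)[0] if v>172 else []
    if len(m):L.append(((m[0]+m[-1])/2+280,v))
L=np.array(L);f=np.polyfit(L[:,1],L[:,0],1);print(f,L[0],L[-1])
lev=ang(P(np.polyval(f,280),280,.056),P(np.polyval(f,180),180,.056))
cap=ang(s['position'][:2],P(317,77,.06))
print('piv',P(317,77,.06),'lever',lev,'tcp->cap',cap)
print('screws',ang(P(207,141,.021),P(424,145,.021))+np.pi/2,'edge',ang(P(184,171.5,.02),P(449,175,.02))+np.pi/2)
print('right edges',ang(P(449,175,.02),P(463,2,.02)),'left',ang(P(184,171,.02),P(174,2,.02)))
E
```

```text
[3.89610390e-03 3.15790043e+02] [316.5 175. ] [317. 275.]
piv [0.53713068 0.2023133 ] lever -0.1785885927020274 tcp->cap -0.18608534748112518
screws -0.20049448404668824 edge -0.19543488856224522
right edges -0.1942487506460921 left -0.19219107310935812
```

```bash
python3 -m inch '[{"claw":-0.7,"travel":[0.001,0.006,0],"turn":-0.004},{"claw":-0.7,"travel":[0.001,0.006,0],"turn":-0.004},{"claw":-0.3,"travel":[0.001,0.006,0],"turn":-0.004},{"claw":0.2,"travel":[0.001,0.006,0],"turn":-0.004},{"claw":0.6,"travel":[0.001,0.006,0],"turn":-0.004}]'
python3 -m inch '[{"claw":0.6,"travel":[0,0,0],"turn":0},{"claw":0.6,"travel":[0,0,0],"turn":0},{"claw":0.6,"travel":[0,0,0.1],"turn":0},{"claw":0.6,"travel":[0,0,0.3],"turn":0},{"claw":0.6,"travel":[0,0,0.5],"turn":0}]'
python3 -m inch '[{"claw":0.6,"travel":[0,0,0.25],"turn":0},{"claw":0.6,"travel":[0.1,-0.05,0.4],"turn":0},{"claw":0.6,"travel":[0.2,-0.05,0.4],"turn":0},{"claw":0.6,"travel":[0.2,-0.05,0.4],"turn":0},{"claw":0.6,"travel":[0.2,-0.05,0.4],"turn":0}]'
python3 - <<'E'
from h import *
s=get_state();im=imaging.get_image('wrist');cv2.imwrite('pics/w4.png',im[...,::-1]);print(s['position'],s['contact_force'],s['clock'])
E
```

```text
clock: 5.45
position: [0.4512, 0.2204, 0.0885]
ee_rot: [-0.0, 0.995, -0.097, 0.0]
contact_force: [0.6, -0.4, 0.5]
width: 0.0582
gripper_force: 0.0
clock: 5.95
position: [0.4503, 0.22, 0.1887]
ee_rot: [0.001, 0.995, -0.097, -0.001]
contact_force: [0.3, 0.3, -0.5]
width: 0.0685
gripper_force: 0.0
clock: 6.45
position: [0.4901, 0.21, 0.2674]
ee_rot: [0.0, 0.995, -0.097, -0.001]
contact_force: [-0.4, 0.3, -0.2]
width: 0.0687
gripper_force: 0.0
[0.49011132 0.21002639 0.26744267] [-0.35637486  0.34762552 -0.19992308] 6.45
```

View pics/w4.png

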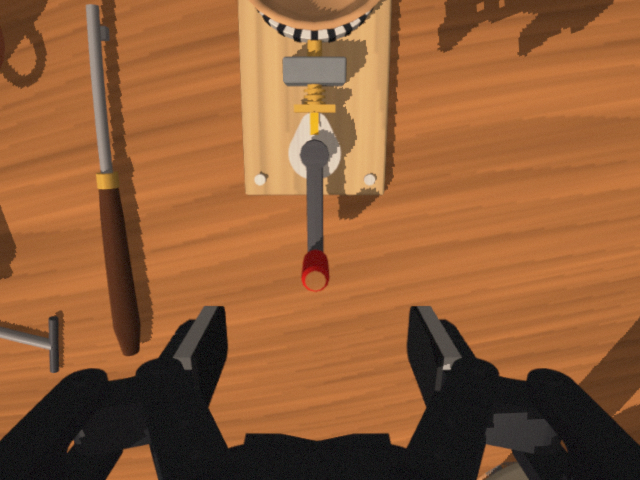

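The lever stands released and square: knob top (316,281), pivot (314,153), with the nose on the plunger head at (315,108). I do one numeric check before handing in.

```bash
python3 - <<'E'
from h import *
s=get_state();c=cam('wrist',s)
P=lambda u,v,z:plane(c,u,v,z)[:2]
def ang(a,b):d=b-a;return np.arctan2(d[1],d[0])
k=P(315.7,281,.106);p=P(314.5,153,.06)
print(np.linalg.norm(k-p),'lever',ang(k,p),'screws',ang(P(261,179.5,.02),P(370,179.5,.02))+np.pi/2,'edge',ang(P(246,194,.02),P(385,194.5,.02))+np.pi/2,'cap->block',ang(p,P(314.5,71,.05)))
print(blobs(imaging.get_image('scene'),(0,130,60),(8,255,255)))
E
```

```text
0.09203903797158151 lever -0.18405003556446464 screws -0.1950615602359469 edge -0.19869330827315834 cap->block -0.1954363118259766
[([457, 173, 20, 28, 297], [465.6, 187.7]), ([121, 213, 23, 29, 359], [133.4, 228.4])]
```

```bash
python3 -c "from rig import ticket; print(ticket.sign_off())"
```

```text
the job is handed in; nothing more can be done
None
```

The maple stand is locked and handed in: its cam nose sits about 0.01 rad from square on the plunger by my last camera measurement, the gripper let go and is clear, and the walnut lever has not moved.

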